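# Start up the soldering bench: extractor, station, preset

## Robot

A 6-joint arm with a two-finger parallel gripper is mounted at the origin on the work surface. World frame = base frame: x ahead of the robot, y to its left, z up, the work surface at z = 0. Lengths are in mm, angles in rad, forces in N, time in s.
With the tool pointing down it reaches from about 350 to 975 mm from the base axis. Payload 7.1 kg.
Tool frame: the origin (TCP) lies on the front face of the gripper's body, between the roots of the fingers; the fingertips stand 80 mm ahead of it and the grasp point (between the pads) lies 61 mm ahead of it; z points along the fingers, y is the line along which they close (so a half turn about z gives the same grasp; the last joint's range is limited). The gripper opens to 88 mm and grips with 3 to 60 N. Pads are 20 mm wide; open, the fingers measure 115 mm over their backs; the gripper's body (75 mm by 178 mm) begins 61 mm behind the grasp point.
Start: joints at [1.262, 0.423, 1.63, -0, 1.089, -0.019], TCP at [178.569, 598.931, 302.675] pointing down, gripper open.
Joint ranges: [-3, 3], [-0.9, 2.11], [0.09, 2.58], [-1.31, 4.45], [0.11, 2.69], [-2.54, 2.54]. Speed limits (rad/s): [2.39, 2.39, 3.01, 3.14, 3.14, 3.14].

## Interface

Orientations are given as a rotation vector (axis times angle).
In Python, from workcell import readout, vision, close_job gives the robot as it stands.
- The arm moves only by the tool servo_tool, never from a script. Its argument "plan" is a list that holds one entry, the list of rows, each a list of 7 numbers: the gripper command: -1 is fully open, 1 is shut, values between are in proportion, then the shift along the world's x, y, z in units of 40 mm (1.0 is 40 mm), then the turn, a rotation vector about the world's x, y, z in units of 5 degrees (1.0 is 5 degrees). A call has 1 to 5 rows; each row shifts and turns the commanded pose from where the row before left it; what a row does not reach is not made up. A row lasts 1/12 s, in which the tool goes at most 41.7 mm and 7.16 degrees, less where a joint would pass 70% of its speed; a pose out of reach is approached as far as the arm can. A call is refused whole if a number of a shift passes 1 or a number of a turn 1, either way. A call with a gripper value outside its range is refused whole. The fingers move at their own pace and stop on an object; the grip force is fixed at half the most. Time passes only in rows, so rows that do not move let the fingers close. It gives the time, the measured TCP pose, the force, the opening and the grip force at its end, in the units of the state.
- readout.get_obs(): the state, without advancing time (a new reading comes with each control period).
- vision.get_image(name): name is "side" or "top" or "wrist"; returns the picture (400x640x3 uint8, red, green, blue); there is no depth.
- vision.camera_params(name): a dict with "fx", "fy", "cx", "cy" (pixels), "rvec" (rotation vector, rad) and "tvec" (3), from world to camera coordinates, as OpenCV has them; the wrist camera has in their place "hand_eye" (4x4, takes a point from camera to tool coordinates, whose origin is the TCP and whose axes are the flange's). Camera axes: x right, y down, z forward; pixel columns grow to the right and rows downward; lengths in mm; the calibration is good to about 2 mm. A picture is of the moment at which its call begins: read the wrist's pose just before it. camera_params takes no time and is no camera call.
- close_job(): hands the job in; it is judged then, once.
The state is a dict: "t": time; "qpos": joint angles; "qvel": joint speeds; "joint_torque": joint torques, N m; "ee_pos": TCP position; "orientation": TCP orientation; "ft_force": force on the tool from outside, world axes, zero at the start; "moment": the same for the moment, N m; "width": finger opening in mm; "grasp_force": force on a finger pad.
Only numpy, scipy, OpenCV 4.12 (cv2) and the standard library are available. Lean on these libraries where they do the work, as an engineer would, in place of code of your own. Each camera call takes 0.05 s, during which the arm holds its last target. There are 200 camera calls.

## Task

Get the soldering bench ready by pressing its switches in turn: first switch on the fume extractor by pressing down the raised half of the rocker on its top, then switch on the soldering station by pressing down the raised half of the rocker on its flat top, and then press the middle one of the station's three preset keys all the way down and let it spring back. Press no other key, leave both units switched on, and do not pick up or shove anything: both units and all the things lying around stay where they are.

Things in the scene. Friction and masses are not known exactly. Their poses are not given: they have to be found in the camera images.
- extractor: fume extractor, a standing loose grey box 110 mm deep (x) x 190 mm wide (y) x 180 mm high, 2.2 kg, on a black foot plate 150 x 170 mm. Origin: centre of its underside; x from its front (black filter grille, roughly facing the robot) to its back (round fan guard), y to its left, z up. Its flat top carries only one rocker switch and the flux tin
- extractor_rocker (a joint): 36 x 26 mm black V-faced rocker, long front to back, pivot at x = 0, y = -55 mm, z = 180 mm of extractor. Stiff, stays as pushed: 0 rad = off (start), front half level 4 mm above the housing, rear half (away from the unit's front) sloping up 24 deg to 11 mm; 0.42 = on, rear half level, front half raised; on from 0.28. 3 to 5 N down on the raised half, nearer its end than the pivot, tips it
- extractor_rocker_half (a point): point on the face of the extractor rocker's rear half, 14 mm from the pivot line towards its rear end; moves with the rocker. Off it is 10 mm above the housing (z = 190 mm), on 4 mm above it (z = 184 mm)
- station: soldering station, a loose grey desk console 180 mm deep (x) x 150 mm wide (y), 1.9 kg. Origin: centre of its underside; x from its front (roughly facing the robot) to its back, y to its left, z up. Front edge 60 mm high, then a panel rising 15 deg with a row of three preset keys low down and a display above, then a flat top 90 mm high, 70 mm deep, with the power rocker on the right (-y)
- station_rocker (a joint): 36 x 26 mm black V-faced rocker, long front to back, pivot at x = 55 mm, y = -40 mm, z = 90 mm of station. Stiff, stays as pushed: 0 rad = off (start), front half level 4 mm above the housing, rear half (away from the unit's front) sloping up 24 deg to 11 mm; 0.42 = on, rear half level, front half raised; on from 0.28. 3 to 5 N down on the raised half, nearer its end than the pivot, tips it
- station_rocker_half (a point): point on the face of the station rocker's rear half, 14 mm from the pivot line towards its rear end; moves with the rocker. Off it is 10 mm above the housing (z = 100 mm), on 4 mm above it (z = 94 mm)
- key_middle (a joint): travel of the middle preset key: 0 = up, 0.004 m = fully down; counts as pressed from 0.0028 m; springs back; about 1 N to start and 4.5 N to hold fully down
- key_middle_top (a point): centre of the middle preset key's top face. The keys are white, 16 mm (up the slope) x 20 mm (across), 7 mm proud of the panel, in a row across the panel 36 mm apart; tops face 15 deg from vertical towards the front of the station, and they move square to the panel; a straight-down press works too
- key_left (a joint): travel of the left preset key (36 mm to the +y side of the middle one), same values
- key_right (a joint): travel of the right preset key (36 mm to the -y side of the middle one), same values
- flux_tin: bystander: loose round metal tin, 50 mm across, 22 mm high, standing on the extractor's top about 110 mm to the left of its rocker; origin under its centre
- tip_cleaner: bystander: loose round pot with brass wool, 66 mm across, 47 mm high, in front of the station; origin under its centre
- solder_reel: bystander: loose reel of solder, upright, 52 mm across, 44 mm high, between the two units; origin under its centre
- servo: bystander: loose hobby servo motor, 54 x 20 x 43 mm, behind the station; origin under its centre
- kit_arm: bystander: loose plywood kit arm on a round 96 mm foot, about 120 mm high, in front of the extractor; origin under the foot's centre
- iron_stand: bystander: loose steel stand 85 x 85 mm with the soldering iron in its spring holder, 180 mm high; the iron's handle rises to about 130 mm from the stand's centre along its +x; origin under the base's centre
- screwdriver: bystander: loose screwdriver lying on the table to the right of the units, about 200 mm long; origin under its middle

How it is judged (in metres and radians):
On the way, in this order (a step that is already met when the one before it is completed fails the run):
1. the fume extractor is switched on (value of joint extractor_rocker above 0.28 rad), for 0.1 s.
2. the soldering station is switched on, with the extractor on (value of joint each of station_rocker, extractor_rocker above 0.28 rad), for 0.1 s.
3. the middle preset key is pressed right down, with both units on (all of step 2 and value of joint key_middle above 0.0028 m), for 0.05 s.
At the end, for the whole second after the job is handed in: Both rockers stand on (0.28 rad or more), all three preset keys are up again (less than 1 mm down), both units stand level within 20 mm of where they were, every bystander within 25 mm of where it was, and all is at rest (all of step 2 and value of joint each of key_left, key_middle, key_right below 0.001 m and distance of each of extractor, station from where it was at the start of the episode below 0.02 m and angle between each of extractor, station's own z axis and vertical below 0.05 rad and distance of each of flux_tin, tip_cleaner, solder_reel, servo, kit_arm, iron_stand, screwdriver from where it was at the start of the episode below 0.025 m and linear speed of each of extractor, station, flux_tin, tip_cleaner, solder_reel, servo, kit_arm, iron_stand, screwdriver below 0.02 m/s); the robot touches nothing.
It fails at once if the station is switched on while the extractor is off (value of joint station_rocker above 0.21 rad and value of joint extractor_rocker below 0.21 rad).
It fails at once if the middle preset key is pressed before the station is on (value of joint key_middle above 0.002 m and value of joint station_rocker below 0.21 rad).
It fails at once if the left or right preset key is pressed (2 mm or more) (value of joint any of key_left, key_right above 0.002 m).
It fails at once if a unit is shoved by more than 20 mm, lifted by more than 10 mm or tipped (distance of any of extractor, station from where it was at the start of the episode above 0.02 m or height (world z) of any of extractor, station above 0.01 m or angle between any of extractor, station's own z axis and vertical above 0.12 rad).
It fails at once if a bystander is moved or lifted by more than 25 mm (distance of any of flux_tin, tip_cleaner, solder_reel, servo, kit_arm, iron_stand, screwdriver from where it was at the start of the episode above 0.025 m).
It also fails if it takes over 58 s, if anything falls off the work surface, if the arm or the gripper's body presses on something with over 40 N, if the wrist force passes 120 N, or if a joint passes its speed limit or range.

## Working session

There is one attempt and no reset: what is moved stays moved. The work goes in short steps, Python scripts to look and compute and a tool call to move; the robot and the scene stay as the last step left them, time stands still between calls to the robot, and variables do not carry over. Pictures are saved under pics/ and viewed, at most 10 in all, crops included, and the job is handed in when it is done.

Besides the shell and the picture viewer there is one more tool, called after "Emit:" as name(argument=value, ...), one argument or row to a line, values as JSON. servo_tool: Moves the arm, as the interface text tells. Its arguments: {"type":"object","properties":{"plan":{"type":"array"}},"required":["plan"]}

```bash
mkdir -p pics; python3 - <<'E'
from workcell import readout, vision
import cv2
o=readout.get_obs(); print({k:o[k] for k in("t","ee_pos","orientation","width","ft_force")})
for n in("side","top","wrist"):
    cv2.imwrite(f"pics/{n}0.png",vision.get_image(n)[:,:,::-1]); print(n,vision.camera_params(n))
E
```

```text
{'t': 0.0, 'ee_pos': array([178.43998552, 598.53268033, 301.8908243 ]), 'orientation': array([-4.53619058e-01, -3.10841816e+00,  2.36951843e-03]), 'width': 87.63501185965964, 'ft_force': array([-0.12937241,  0.33549982,  0.24650931])}
side {'fx': 410.43284227784477, 'fy': 410.43284227784477, 'cx': 320.53984913388194, 'cy': 203.23130071686424, 'rvec': array([ 2.28155622, -0.10766978,  0.06962426]), 'tvec': array([-527.462813  ,  118.49831962, 1282.47732293])}
top {'fx': 395.24192102926634, 'fy': 395.24192102926634, 'cx': 315.88049290226144, 'cy': 201.20309135161475, 'rvec': array([ 2.09728693, -2.14345814,  0.1589551 ]), 'tvec': array([   9.6016781 ,  573.70337455, 1387.71121121])}
wrist {'fx': 298.8013195073928, 'fy': 298.8013195073928, 'cx': 323.6003081391605, 'cy': 200.0838216212436, 'hand_eye': array([[-5.51923764e-04, -9.55678298e-01, -2.94412443e-01,
         8.14527137e+01],
       [ 9.99999813e-01, -4.49401054e-04, -4.15881966e-04,
        -6.53723636e-01],
       [ 2.65140107e-04, -2.94412617e-01,  9.55678367e-01,
        -8.22835099e+01],
       [ 0.00000000e+00,  0.00000000e+00,  0.00000000e+00,
         1.00000000e+00]])}
```

View pics/top0.png

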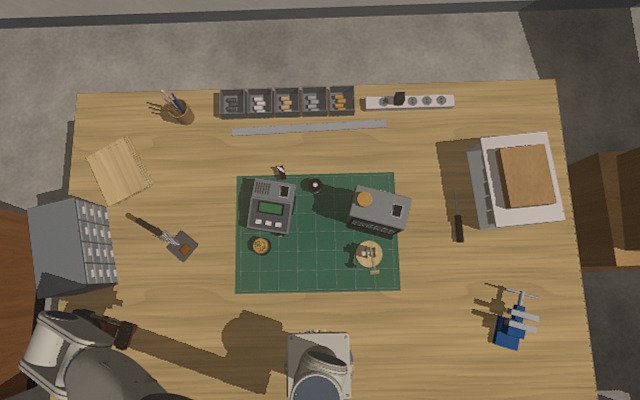

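View pics/side0.png

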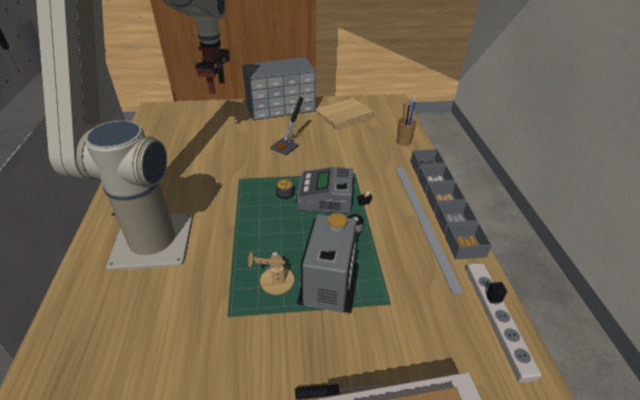

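The top view shows the station at about (270,207) with its rocker near (285,192) and keys near (268,223). The extractor is at about (380,210) with its rocker near (397,211). I'll enlarge both views.

```bash
python3 - <<'E'
import cv2,numpy as np
a=cv2.imread("pics/top0.png")[165:265,235:425]; b=cv2.imread("pics/side0.png")[155:305,240:390]
cv2.imwrite("pics/ct.png",cv2.resize(a,None,fx=4,fy=4,interpolation=cv2.INTER_CUBIC))
cv2.imwrite("pics/cs.png",cv2.resize(b,None,fx=4,fy=4,interpolation=cv2.INTER_CUBIC))
E
```

```text
(no output)
```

View pics/ct.png

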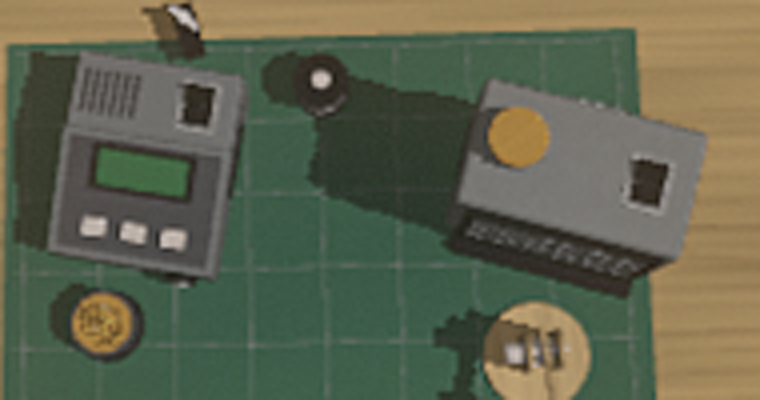

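View pics/cs.png

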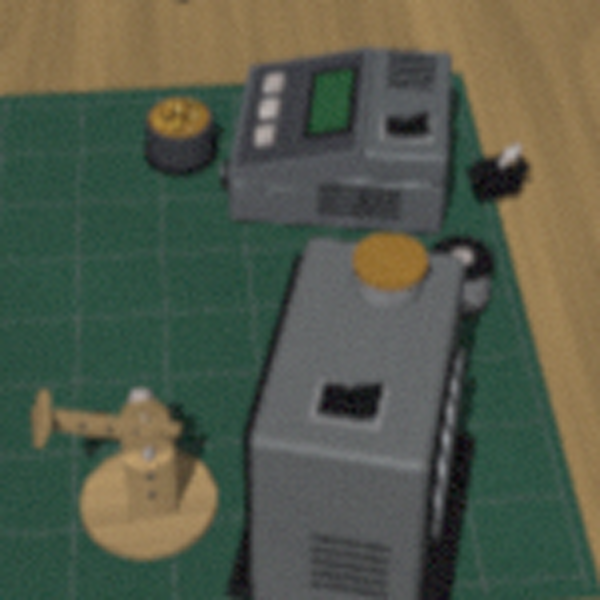

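The crops are clear: bezels, keys and top corners can all be read. I'll fit the pose of each unit from both views.

```bash
cat > fit.py <<'E'
import cv2,numpy as np
from scipy.optimize import least_squares
from workcell import vision
P={n:vision.camera_params(n) for n in("top","side")}; off={"top":(235,165),"side":(240,155)}
def proj(n,X):
    p=P[n];K=np.array([[p["fx"],0,p["cx"]],[0,p["fy"],p["cy"]],[0,0,1]])
    return cv2.projectPoints(np.array(X,float),p["rvec"],p["tvec"],K,None)[0][:,0]
def px(n,c): return (np.array(c)+.5)/4-.5+off[n]
def W(p,L):
    c,s=np.cos(p[2]),np.sin(p[2]); L=np.array(L,float)
    return np.c_[p[0]+c*L[:,0]-s*L[:,1],p[1]+s*L[:,0]+c*L[:,1],L[:,2]]
kz=lambda x:60+(x+90)*np.tan(np.radians(15))+7
def ext(p): return [(55,95,180),(55,-95,180),(-55,-95,180),(-55,95,180),(0,-55,182)]
def sta(p): k=p[3]; return [(90,75,90),(90,-75,90),(20,75,90),(20,-75,90),(-90,75,60),(-90,-75,60),(55,-40,92),(k,36,kz(k)),(k,0,kz(k)),(k,-36,kz(k))]
def fit(L,obs,p0):
    def r(p,flat=True):
        e=[]
        for n,d in obs.items():
            q=proj(n,W(p,L(p))[list(d)]); e.append(q-px(n,list(d.values())))
        return np.vstack(e).ravel() if flat else e
    s=least_squares(r,p0,loss="soft_l1"); return s.x,r(s.x,False)
if __name__=="__main__":
    np.set_printoptions(precision=2,suppress=True)
    e,re=fit(ext,{"top":{0:(487,78),1:(707,135),2:(680,262),3:(458,208),4:(648,183)},"side":{0:(465,255),1:(425,465),2:(252,437),3:(303,240),4:(350,401)}},[600,-150,0])
    print(e,*re)
    s,rs=fit(sta,{"top":{0:(80,53),1:(244,75),2:(68,128),3:(228,152),4:(50,247),5:(217,277),6:(198,104),7:(93,226),8:(133,232),9:(173,239)},"side":{0:(452,55),1:(447,157),2:(368,50),3:(364,155),6:(407,125),7:(273,83),8:(268,109),9:(264,134)}},[600,150,0,-60])
    print(s,*rs)
    print("ext rocker half",W(e,[(0,-55,184),(14,-55,190)]),"sta",W(s,[(55,-40,94),(69,-40,100)]),"key",W(s,[(s[3],0,kz(s[3])),(s[3],36,0),(s[3],-36,0)]))
E
python3 fit.py
```

```text
[ 529.02 -215.81  -19.12] [[-0.59 -0.72]
 [ 0.7  -0.97]
 [ 0.19 -0.41]
 [-1.3  -1.41]
 [-0.07 -0.04]] [[-0.7  -0.48]
 [ 0.43  0.74]
 [-1.87  1.1 ]
 [-0.11 -1.89]
 [-0.99  0.46]]
[559.47 156.42  -0.17 -63.17] [[-0.18 -1.13]
 [ 0.04 -0.61]
 [-0.69 -0.91]
 [ 0.85 -0.74]
 [-0.15  0.71]
 [-0.71 -0.5 ]
 [ 0.2   0.12]
 [ 0.43 -0.26]
 [ 0.36 -0.25]
 [ 0.33 -0.49]] [[-0.84 -0.95]
 [-0.25  0.67]
 [ 0.27 -0.78]
 [-1.09 -0.06]
 [-0.65  0.87]
 [-0.54 -0.09]
 [-0.3  -0.27]
 [-0.36  0.05]]
ext rocker half [[ 514.06 -268.74  184.  ]
 [ 527.54 -272.54  190.  ]] sta [[606.77 107.55  94.  ]
 [620.56 105.14 100.  ]] key [[497.25 167.29  74.19]
 [503.44 202.75   0.  ]
 [491.05 131.83   0.  ]]
```

```bash
python3 - <<'E'
import numpy as np
from scipy.spatial.transform import Rotation as R
from workcell import readout
print(R.from_rotvec(readout.get_obs()["orientation"]).as_matrix().round(3))
E
```

```text
[[-0.958  0.286 -0.   ]
 [ 0.286  0.958 -0.001]
 [ 0.    -0.001 -1.   ]]
```

Emit:
servo_tool(
  plan=[
    [[1, 0, 0, 0.9, 0, 0, 0.2], [1, 0.36, -0.9, 0, 0, 0, 0], [1, 0.36, -0.9, 0, 0, 0, 0], [1, 0.36, -0.9, 0, 0, 0, 0], [1, 0.36, -0.9, 0, 0, 0, 0]],
  ],
)

```text
t: 0.57
ee_pos: [236.3, 453.3, 338.5]
orientation: [0.425, 3.113, -0.001]
ft_force: [-0.2, -0.0, -0.5]
width: 58.1
grasp_force: 0.0
```

Emit:
servo_tool(
  plan=[
    [[1, 0.36, -0.9, 0, 0, 0, 0], [1, 0.36, -0.9, 0, 0, 0, 0], [1, 0.36, -0.9, 0, 0, 0, 0], [1, 0.36, -0.9, 0, 0, 0, 0], [1, 0.36, -0.9, 0, 0, 0, 0]],
  ],
)

```text
t: 0.98
ee_pos: [308.2, 273.1, 338.6]
orientation: [0.426, 3.113, 0.0]
ft_force: [0.1, 0.4, 0.8]
width: 25.0
grasp_force: 0.0
```

Emit:
servo_tool(
  plan=[
    [[1, 0.36, -0.9, 0, 0, 0, 0], [1, 0.36, -0.9, 0, 0, 0, 0], [1, 0.36, -0.9, 0, 0, 0, 0], [1, 0.36, -0.9, 0, 0, 0, 0], [1, 0.36, -0.9, 0, 0, 0, 0]],
  ],
)

```text
t: 1.4
ee_pos: [380.3, 93.1, 338.8]
orientation: [0.426, 3.112, 0.0]
ft_force: [-0.0, 0.8, -0.5]
width: 0.3
grasp_force: 0.0
```

Emit:
servo_tool(
  plan=[
    [[1, 0.36, -0.9, 0, 0, 0, 0], [1, 0.36, -0.9, 0, 0, 0, 0], [1, 0.36, -0.9, 0, 0, 0, 0], [1, 0.36, -0.9, 0, 0, 0, 0], [1, 0, 0, 0, 0, 0, 0]],
  ],
)

```text
t: 1.82
ee_pos: [439.9, -54.0, 339.0]
orientation: [0.433, 3.109, -0.002]
ft_force: [-0.1, -0.6, -0.2]
width: 0.1
grasp_force: 0.0
```

Emit:
servo_tool(
  plan=[
    [[1, 0.38, -0.9, 0, 0, 0, 0], [1, 0.38, -0.9, 0, 0, 0, 0], [1, 0.38, -0.9, 0, 0, 0, 0], [1, 0.38, -0.9, 0, 0, 0, 0], [1, 0.38, -0.9, 0, 0, 0, 0]],
  ],
)

```text
t: 2.23
ee_pos: [514.0, -230.4, 338.5]
orientation: [-0.426, -3.112, -0.001]
ft_force: [0.8, 0.2, -0.0]
width: 0.7
grasp_force: 0.0
```

Emit:
servo_tool(
  plan=[
    [[1, 0.7, -0.98, 0, 0, 0, 0], [1, 0, 0, -0.5, 0, 0, 0], [1, 0, 0, 0, 0, 0, 0], [1, 0, 0, 0, 0, 0, 0]],
  ],
)

```text
t: 2.57
ee_pos: [536.9, -262.1, 317.2]
orientation: [-0.426, -3.108, -0.003]
ft_force: [-0.4, 0.3, 0.9]
width: 0.6
grasp_force: 0.0
```

```bash
cat > look.py <<'E'
import cv2,numpy as np,sys
from scipy.spatial.transform import Rotation as R
from workcell import readout,vision
def cam():
    o=readout.get_obs(); p=vision.camera_params("wrist"); im=vision.get_image("wrist")
    T=np.eye(4);T[:3,:3]=R.from_rotvec(o["orientation"]).as_matrix();T[:3,3]=o["ee_pos"]
    return im,T@p["hand_eye"],p,o
def proj(C,p,X):
    X=(np.linalg.inv(C)@np.c_[X,np.ones(len(X))].T)[:3]
    return np.c_[p["fx"]*X[0]/X[2]+p["cx"],p["fy"]*X[1]/X[2]+p["cy"]]
def ray(C,p,uv,z):
    d=C[:3,:3]@np.array([(uv[0]-p["cx"])/p["fx"],(uv[1]-p["cy"])/p["fy"],1]); return C[:3,3]+d*(z-C[2,3])/d[2]
E
python3 - <<'E'
from look import *
im,C,p,o=cam(); np.savez("w1.npz",C=C); print(o["ee_pos"],o["t"])
cv2.imwrite("pics/w1.png",im[:,:,::-1]); print(proj(C,p,[(514.06,-268.74,184),(527.5,-272.5,190)]))
E
```

```text
[ 536.93467178 -262.14275215  317.16695487] 2.5667
[[307.70848911 194.21965687]
 [307.6017248  214.45124436]]
```

View pics/w1.png

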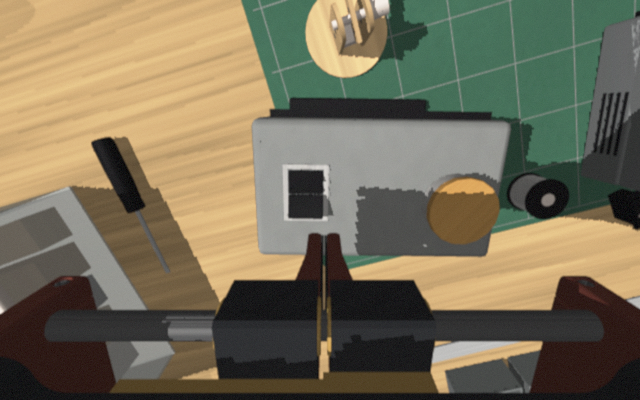

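The wrist view shows the rocker bezel centred at (307,193), against a predicted pivot of (307.7,194.2), so the fit holds. The tin at (463,210) is clear of the path.

Emit:
servo_tool(
  plan=[
    [[1, -0.2, -0.27, 0, 0, 0, 0], [1, 0, 0, -0.5, 0, 0, 0], [1, 0, 0, -0.45, 0, 0, 0], [1, 0, 0, 0, 0, 0, 0], [1, 0, 0, 0, 0, 0, 0]],
  ],
)

```text
t: 3.03
ee_pos: [529.3, -273.4, 281.1]
orientation: [-0.425, -3.112, -0.0]
ft_force: [-0.5, -0.2, 0.3]
width: 0.4
grasp_force: 0.0
```

Emit:
servo_tool(
  plan=[
    [[1, 0, 0, -0.1, 0, 0, 0], [1, 0, 0, -0.05, 0, 0, 0], [1, 0, 0, 0, 0, 0, 0]],
  ],
)

```text
t: 3.28
ee_pos: [530.1, -273.8, 275.3]
orientation: [0.426, 3.112, -0.001]
ft_force: [-0.2, 0.0, -0.6]
width: 0.3
grasp_force: 0.0
```

Emit:
servo_tool(
  plan=[
    [[1, 0, 0, -0.05, 0, 0, 0], [1, 0, 0, -0.05, 0, 0, 0], [1, 0, 0, -0.05, 0, 0, 0], [1, 0, 0, 0, 0, 0, 0]],
  ],
)

```text
t: 3.62
ee_pos: [531.0, -274.1, 269.3]
orientation: [0.426, 3.11, -0.001]
ft_force: [2.3, 0.0, 3.4]
width: 0.6
grasp_force: 1.6
```

Emit:
servo_tool(
  plan=[
    [[1, 0, 0, -0.05, 0, 0, 0], [1, 0, 0, -0.03, 0, 0, 0], [1, 0, 0, 0, 0, 0, 0]],
  ],
)

```text
t: 3.87
ee_pos: [530.1, -273.9, 265.4]
orientation: [0.426, 3.112, -0.0]
ft_force: [1.8, -0.0, 3.5]
width: 0.6
grasp_force: 1.6
```

Emit:
servo_tool(
  plan=[
    [[1, 0, 0, -0.04, 0, 0, 0], [1, 0, 0, 0, 0, 0, 0], [1, 0, 0, 0, 0, 0, 0]],
  ],
)

```text
t: 4.12
ee_pos: [530.2, -273.9, 264.0]
orientation: [0.426, 3.112, -0.0]
ft_force: [3.2, -0.8, 3.8]
width: 1.0
grasp_force: 2.2
```

Emit:
servo_tool(
  plan=[
    [[1, 0, 0, -0.04, 0, 0, 0], [1, 0, 0, 0, 0, 0, 0], [1, 0, 0, 0, 0, 0, 0]],
  ],
)

```text
t: 4.37
ee_pos: [530.2, -273.9, 263.8]
orientation: [0.426, 3.112, -0.001]
ft_force: [-0.0, -0.0, 15.7]
width: 0.5
grasp_force: 7.4
```

The force rose to 15.7 N at the level height, so the rocker has bottomed out. I'll lift and check it.

Emit:
servo_tool(
  plan=[
    [[1, 0, 0, 0.3, 0, 0, 0], [1, 0, 0, 0.7, 0, 0, 0], [1, 0.3, 0, 0.6, 0, 0, 0], [1, 0, 0, 0, 0, 0, 0], [1, 0, 0, 0, 0, 0, 0]],
  ],
)

```text
t: 4.78
ee_pos: [541.9, -273.7, 326.9]
orientation: [0.426, 3.112, -0.001]
ft_force: [-0.5, -0.2, -0.1]
width: 0.5
grasp_force: 0.0
```

```bash
python3 - <<'E'
from look import *
im,C,p,o=cam(); print(o["ee_pos"],o["t"])
q=proj(C,p,[(514.06,-268.74,184)])[0].astype(int);print(q)
c=im[max(0,q[1]-50):q[1]+50,q[0]-60:q[0]+60,::-1]
cv2.imwrite("pics/w2.png",cv2.resize(c,None,fx=4,fy=4))
E
```

```text
[ 541.94349409 -273.69460819  326.94485734] 4.7833
[321 180]
```

View pics/w2.png

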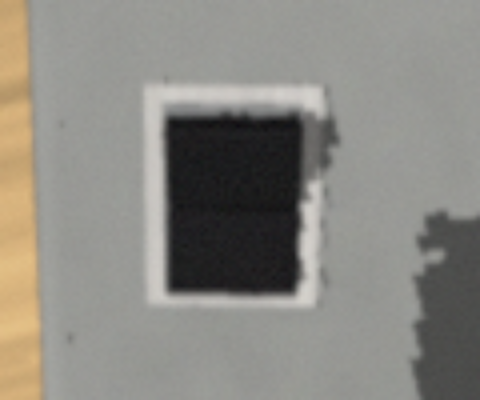

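The shadow has moved to the rocker's front half (top of the crop), so the extractor is on and hasn't shifted. Next is the station.

Emit:
servo_tool(
  plan=[
    [[1, 0.23, 0.95, 0, 0, 0, 0.24], [1, 0.23, 0.95, 0, 0, 0, 0.24], [1, 0.23, 0.95, 0, 0, 0, 0.24], [1, 0.23, 0.95, 0, 0, 0, 0.24], [1, 0.23, 0.95, 0, 0, 0, 0.24]],
  ],
)

```text
t: 5.25
ee_pos: [586.5, -82.1, 324.2]
orientation: [-0.262, -3.126, -0.0]
ft_force: [0.4, -0.4, 0.9]
width: 0.5
grasp_force: 0.0
```

Emit:
servo_tool(
  plan=[
    [[1, 0.23, 0.95, 0, 0, 0, 0], [1, 0.23, 0.95, 0, 0, 0, 0], [1, 0.23, 0.95, 0, 0, 0, 0], [1, 0.23, 0.95, 0, 0, 0, 0], [1, 0.23, 0.95, 0, 0, 0, 0]],
  ],
)

```text
t: 5.67
ee_pos: [632.6, 107.8, 324.0]
orientation: [-0.263, -3.126, 0.002]
ft_force: [0.1, 0.5, 0.3]
width: 1.0
grasp_force: 0.0
```

Emit:
servo_tool(
  plan=[
    [[1, 0, 0, -0.9, 0, 0, 0], [1, 0, 0, -0.9, 0, 0, 0], [1, 0, 0, 0, 0, 0, 0], [1, 0, 0, 0, 0, 0, 0]],
  ],
)

```text
t: 6.0
ee_pos: [631.7, 105.9, 251.1]
orientation: [-0.262, -3.123, 0.003]
ft_force: [1.1, 0.2, 0.5]
width: 0.4
grasp_force: 0.0
```

```bash
python3 - <<'E'
from look import *
im,C,p,o=cam(); np.savez("w3.npz",C=C); print(o["ee_pos"],o["orientation"],o["t"])
cv2.imwrite("pics/w3.png",im[:,:,::-1]); print(proj(C,p,[(606.8,107.6,94),(620.6,105.1,100),(497.25,167.29,74.2)]))
E
```

```text
[631.66818414 105.85758873 251.1302671 ] [-2.62002227e-01 -3.12272865e+00  3.09546028e-03] 6.0
[[322.01295427 181.66136362]
 [321.78763952 200.06692091]
 [374.41102694  26.98185583]]
```

View pics/w3.png

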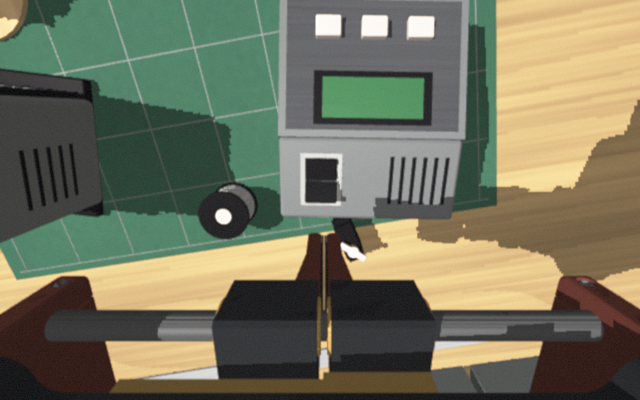

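The pivot is at (321,181) and the middle key at (375,27); both match the predictions within 1 px. I'll press now.

Emit:
servo_tool(
  plan=[
    [[1, -0.24, -0.03, -0.4, 0, 0, 0], [1, 0, 0, -0.7, 0, 0, 0], [1, 0, 0, -0.4, 0, 0, 0], [1, 0, 0, -0.1, 0, 0, 0], [1, 0, 0, 0, 0, 0, 0]],
  ],
)

```text
t: 6.47
ee_pos: [624.7, 104.5, 191.0]
orientation: [0.264, 3.13, 0.0]
ft_force: [-0.5, 0.9, 0.5]
width: 0.3
grasp_force: 0.0
```

Emit:
servo_tool(
  plan=[
    [[1, 0, 0, -0.06, 0, 0, 0], [1, 0, 0, -0.06, 0, 0, 0], [1, 0, 0, -0.04, 0, 0, 0], [1, 0, 0, 0, 0, 0, 0]],
  ],
)

```text
t: 6.8
ee_pos: [624.7, 105.0, 184.5]
orientation: [0.263, 3.13, 0.0]
ft_force: [0.2, 0.5, -0.9]
width: 0.3
grasp_force: 0.0
```

Emit:
servo_tool(
  plan=[
    [[1, -0.07, 0, -0.04, 0, 0, 0], [1, 0, 0, -0.05, 0, 0, 0], [1, 0, 0, -0.05, 0, 0, 0], [1, 0, 0, -0.05, 0, 0, 0], [1, 0, 0, 0, 0, 0, 0]],
  ],
)

```text
t: 7.22
ee_pos: [622.4, 105.1, 176.6]
orientation: [0.263, 3.129, 0.001]
ft_force: [2.8, -1.2, 3.7]
width: 0.4
grasp_force: 1.7
```

Emit:
servo_tool(
  plan=[
    [[1, 0, 0, -0.04, 0, 0, 0], [1, 0, 0, 0, 0, 0, 0], [1, 0, 0, 0, 0, 0, 0]],
  ],
)

```text
t: 7.47
ee_pos: [621.6, 105.1, 174.6]
orientation: [-0.263, -3.13, -0.0]
ft_force: [1.5, -0.0, 3.3]
width: 0.7
grasp_force: 1.5
```

Emit:
servo_tool(
  plan=[
    [[1, 0, 0, -0.04, 0, 0, 0], [1, 0, 0, 0, 0, 0, 0], [1, 0, 0, 0, 0, 0, 0]],
  ],
)

```text
t: 7.72
ee_pos: [621.8, 105.1, 173.9]
orientation: [0.263, 3.13, 0.0]
ft_force: [1.2, -1.8, 9.9]
width: 0.8
grasp_force: 4.8
```

It has bottomed out (9.9 N). I'll lift and move over the middle key, checking the rocker on the way.

Emit:
servo_tool(
  plan=[
    [[1, 0, 0, 0.3, 0, 0, 0], [1, 0, 0, 0.8, 0, 0, 0], [1, 0.25, 0, 0.7, 0, 0, 0], [1, 0, 0, 0, 0, 0, 0], [1, 0, 0, 0, 0, 0, 0]],
  ],
)

```text
t: 8.13
ee_pos: [631.9, 105.1, 246.6]
orientation: [0.263, 3.129, 0.001]
ft_force: [-1.3, 0.1, -0.1]
width: 0.7
grasp_force: 0.0
```

```bash
python3 - <<'E'
from look import *
im,C,p,o=cam(); print(o["ee_pos"],o["t"])
print(proj(C,p,[(606.8,107.6,94),(497.25,167.29,74.2)]))
c=im[0:230,250:490,::-1]
cv2.imwrite("pics/w4.png",cv2.resize(c,None,fx=2.5,fy=2.5))
E
```

```text
[631.8850068  105.14606683 246.5973411 ] 8.1333
[[322.16138233 180.88156871]
 [375.8547302   22.02481368]]
```

View pics/w4.png

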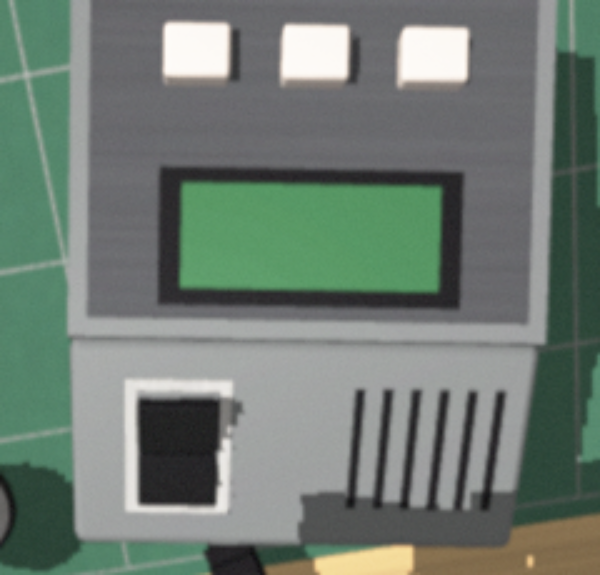

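The rocker's shadow shows the front half raised, so the station is on. The middle key is at (376,21), 1 px from the prediction.

Emit:
servo_tool(
  plan=[
    [[1, -0.84, 0.39, 0, 0, 0, 0], [1, -0.84, 0.39, 0, 0, 0, 0], [1, -0.84, 0.39, 0, 0, 0, 0], [1, -0.84, 0.39, 0, 0, 0, 0], [1, 0, 0, 0, 0, 0, 0]],
  ],
)

```text
t: 8.6
ee_pos: [489.6, 168.1, 242.5]
orientation: [-0.259, -3.121, 0.005]
ft_force: [-0.1, -0.2, -0.9]
width: 0.2
grasp_force: 0.0
```

Emit:
servo_tool(
  plan=[
    [[1, 0, 0, -0.8, 0, 0, 0], [1, 0, 0, -0.8, 0, 0, 0], [1, 0, 0, -0.4, 0, 0, 0], [1, 0, 0, 0, 0, 0, 0], [1, 0, 0, 0, 0, 0, 0]],
  ],
)

```text
t: 9.02
ee_pos: [496.0, 166.9, 163.5]
orientation: [-0.263, -3.126, 0.003]
ft_force: [0.0, -0.4, -0.4]
width: 0.3
grasp_force: 0.0
```

Emit:
servo_tool(
  plan=[
    [[1, 0.03, 0, -0.06, 0, 0, 0], [1, 0, 0, -0.06, 0, 0, 0], [1, 0, 0, -0.05, 0, 0, 0], [1, 0, 0, -0.05, 0, 0, 0], [1, 0, 0, 0, 0, 0, 0]],
  ],
)

```text
t: 9.43
ee_pos: [498.7, 167.5, 156.6]
orientation: [0.263, 3.13, 0.001]
ft_force: [0.9, -0.6, 1.1]
width: 0.6
grasp_force: 0.5
```

Emit:
servo_tool(
  plan=[
    [[1, 0, 0, -0.05, 0, 0, 0], [1, 0, 0, 0, 0, 0, 0], [1, 0, 0, 0, 0, 0, 0]],
  ],
)

```text
t: 9.68
ee_pos: [499.0, 167.5, 154.7]
orientation: [0.263, 3.129, 0.001]
ft_force: [2.0, -1.6, 2.4]
width: 0.6
grasp_force: 1.5
```

Emit:
servo_tool(
  plan=[
    [[1, 0, 0, -0.05, 0, 0, 0], [1, 0, 0, 0, 0, 0, 0], [1, 0, 0, 0, 0, 0, 0]],
  ],
)

```text
t: 9.93
ee_pos: [499.2, 167.5, 152.7]
orientation: [0.263, 3.129, 0.001]
ft_force: [3.7, -1.0, 5.4]
width: 0.2
grasp_force: 2.6
```

Emit:
servo_tool(
  plan=[
    [[1, 0, 0, -0.03, 0, 0, 0], [1, 0, 0, 0, 0, 0, 0], [1, 0, 0, 0, 0, 0, 0]],
  ],
)

```text
t: 10.18
ee_pos: [499.4, 167.5, 152.1]
orientation: [0.263, 3.128, 0.001]
ft_force: [1.8, -2.8, 11.8]
width: 0.6
grasp_force: 5.6
```

The key bottomed at 11.8 N. I'll lift straight off, well clear, and take a final look.

Emit:
servo_tool(
  plan=[
    [[1, 0, 0, 0.2, 0, 0, 0], [1, 0, 0, 0.8, 0, 0, 0], [1, 0, 0, 0.9, 0, 0, 0], [1, 0, 0, 0.9, 0, 0, 0], [1, 0, 0, 0.5, 0, 0, 0]],
  ],
)

```text
t: 10.6
ee_pos: [498.4, 167.7, 286.2]
orientation: [0.263, 3.129, 0.001]
ft_force: [0.9, -0.2, -0.7]
width: 0.3
grasp_force: 0.0
```

Emit:
servo_tool(
  plan=[
    [[1, -0.9, 0, 0.2, 0, 0, 0], [1, -0.9, 0, 0.2, 0, 0, 0], [1, 0, 0, 0, 0, 0, 0], [1, 0, 0, 0, 0, 0, 0], [1, 0, 0, 0, 0, 0, 0]],
  ],
)

```text
t: 11.02
ee_pos: [426.3, 167.5, 299.2]
orientation: [-0.262, -3.131, -0.0]
ft_force: [0.5, 0.4, -0.0]
width: 0.3
grasp_force: 0.0
```

```bash
python3 - <<'E'
import cv2
from workcell import readout,vision
o=readout.get_obs();print(o["ee_pos"],o["ft_force"])
c=vision.get_image("side")[125:305,230:430,::-1]
cv2.imwrite("pics/s2.png",cv2.resize(c,None,fx=3,fy=3,interpolation=cv2.INTER_CUBIC))
E
```

```text
[426.30826585 167.53922603 299.15007266] [ 0.47678618  0.37962476 -0.01425586]
```

View pics/s2.png

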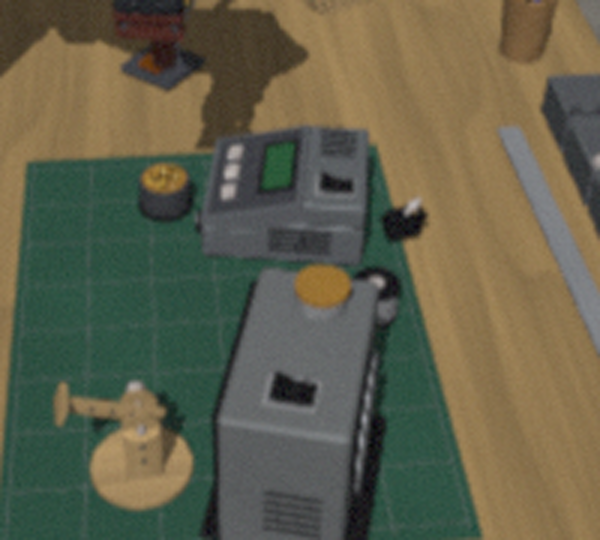

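Both rockers now stand with the front half raised (crop (293,390) and (337,183)), the keys at (230,170) are up, and everything is where it was. The arm is clear.

```bash
python3 -c "
from workcell import close_job
print(close_job())"
```

```text
the job is handed in; nothing more can be done
None
```

I switched on the extractor, then the station, then pressed the middle preset key fully and released it; nothing appeared shifted in the last picture, and the job is handed in (no verdict was returned).

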